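Set the dish rack's screw foot down on its rest board

ROBOT

A 7-joint arm with a two-finger parallel gripper is mounted at the origin on the work surface. World frame = base frame: x ahead of the robot, y to its left, z up, the work surface at z = 0. Lengths are in m, angles in rad, forces in N, time in s.
With the tool pointing down it reaches from about 0.4 to 0.875 m from the base axis. Payload 19.3 kg.
Tool frame: the origin (TCP) lies on the centre line of the jaws, within the pads' length; the fingertips stand 8 mm ahead of it and the grasp point (between the pads) lies 11 mm behind it; z points along the fingers, y is the line along which they close (so a half turn about z gives the same grasp; the last joint's range is limited). The gripper opens to 85 mm and grips with 20 to 120 N. Pads are 22 mm wide; open, the fingers measure 114 mm over their backs; the gripper's body (76 mm by 85 mm) begins 54 mm behind the grasp point. The pads swing forward as they close: fully open they stand 13 mm farther back than shut.
Start: joints at [1.153, 0.521, -0.036, 1.599, 0.021, 1.021, -0.113], TCP at [0.213, -0.588, 0.239] pointing down, gripper open.
Joint ranges: [-2.91, 2.91], [-0.3, 2.13], [-1.5, 1.42], [0.17, 2.43], [-1.26, 4.41], [0.16, 1.93], [-2.52, 2.52]. Speed limits (rad/s): [1.89, 1.89, 2.39, 2.39, 3.01, 3.01, 3.01].

INTERFACE

Orientations are given as [roll, pitch, yaw] about the fixed x, y, z axes, in that order (R = Rz(yaw) Ry(pitch) Rx(roll)).
In Python, from workcell import status, grab_frame, camera_params, bot, search_frame, silhouettes gives the robot as it stands.
- The arm moves only by the shell command python3 -m creep 'ROWS' [FORCE]. ROWS is JSON, a list of rows, each a list of 5 numbers: the shift along the tool's x, y, z in units of 60 mm (1.0 is 60 mm), then the turn about the tool's z in units of 8 degrees (1.0 is 8 degrees), then the opening, from 0 (shut) to 1 (fully open). In form: [[x, y, z, twist, hand], ...]. A call has 1 to 5 rows; each row is the pose to reach, as a shift and turn from the pose commanded when the call began, along the tool's axes at that moment; what a row does not reach only later rows make up. A row lasts 1/8 s, in which the tool goes at most 62.5 mm and 10.7 degrees, less where a joint would pass 70% of its speed; a pose out of reach is approached as far as the arm can. A call with a gripper value outside its range is refused whole. The fingers move at their own pace and stop on an object; FORCE is the grip in N (left out, the last holds). Time passes only in rows, so rows that repeat a pose let the fingers close. It gives the time, the measured TCP pose, the force, the opening and the grip force at its end, in the units of the state.
- status.observe(): the state, without advancing time (a new reading comes with each control period).
- grab_frame(name): name is "scene" or "top" or "wrist"; returns the picture (480x640x3 uint8, blue, green, red); there is no depth.
- camera_params(name): a dict with "K" (3x3 intrinsics, pixels), "rvec" (rotation vector, rad) and "tvec" (3), from world to camera coordinates, as OpenCV has them; the wrist camera has in their place "tool_from_camera" (4x4, takes a point from camera to tool coordinates, whose origin is the TCP and whose axes are the flange's). Camera axes: x right, y down, z forward; pixel columns grow to the right and rows downward; lengths in m; the calibration is good to about 2 mm. A picture is of the moment at which its call begins: read the wrist's pose just before it. camera_params takes no time and is no camera call.
- bot.job_done(): hands the job in; it is judged then, once.
Trained networks look in the newest picture that a camera, given by its name, has taken for a name from the list of things; names that differ only in an ending like _2 or _b are one class to them, and where a whole thing is asked for, a point or a joint stands for the part that bears it (a point fixed in the world has none). Each returns a list of dicts, best first, with "p" (0 to 1); they miss things now and then, are a little off and sometimes report something else, mostly with a low value. They report only what shows in the picture. A call takes as long as a camera call. They do not tell look-alikes from the thing itself.
- search_frame(camera, name): "extent" ([left, top, right, bottom] as shares, 0 to 1, of the picture: columns of its width, rows of its height, round what is visible of it).
- silhouettes(camera, name): "mask" (480x640 bool, what is visible of it) and "extent" ([left, top, right, bottom] as shares, 0 to 1, of the picture: columns of its width, rows of its height, round what is visible of it).
The state is a dict: "clock": time; "qpos": joint angles; "qd": joint speeds; "joint_efforts": joint torques, N m; "position": TCP position; "tool_rot": TCP orientation; "force": force on the tool from outside, world axes, zero at the start; "moment": the same for the moment, N m; "grip_width": finger opening in m; "finger_force": force on a finger pad.
Only numpy, scipy, OpenCV 4.12 (cv2) and the standard library are available. Lean on these libraries where they do the work, as an engineer would, in place of code of your own. Each camera call takes 0.05 s, during which the arm holds its last target. There are 200 camera calls.

TASK

The dish rack's front foot hangs in the air. Put the wooden rest board flat on the worktop under that foot, with the board's round cork mark centred beneath it, then turn the red handle until the foot just touches the board, snug but not forced down hard, and let go. Leave the other things where they are.

Things in the scene. Friction and masses are not known exactly. Their poses are not given: they have to be found in the camera images.
- rack: Low dark steel dish rack, fixed. Origin on the worktop, right under the vertical axis of its screw; +x points from the screw to the shelf, which spans x 90 to 250, y +-125 mm, top 100 mm up, on four legs (x 100 and 240, y +-120 mm). A beam (30 mm wide, 73 to 87 mm up) joins it to the round nut on the screw axis (28 mm across, 68 to 94 mm up). Under beam and nut only the foot hangs.
- handle (a joint): Turn of the red T-handle (rad, 0 to 8), growing clockwise seen from above; thread friction 0.08 N m, stays where left. Handle, screw and foot go down 2.0 mm per rad. At 0 the bar lies along the rack's x axis and the foot's underside is 28 mm above the worktop, so it first touches the 18 mm board at 5.0; the rubber foot then yields 1 mm (0.5 rad) per 8 N, up to 4 mm.
- handle_grip (a point): Centre of the T-handle's red bar (90 mm long, 14 mm wide, 22 mm high), to be gripped across its width from above. On the screw axis, 144 mm above the worktop at joint value 0, 2.0 mm lower per rad. x runs along the bar, z up; a white mark is at the -x end. Below the bar: a hub 26 mm across, the 16 mm screw, the nut.
- foot: Black round rubber foot, 44 mm across and 10 mm thick, at the lower end of the screw; its origin is the centre of its underside. It moves up and down but does not turn with the handle. It starts 22 to 26 mm above the worktop.
- board: Loose flat wooden rest board shaped like a paddle, 200 mm long and 18 mm thick, 0.25 kg. Origin at its underside: the blade (76 mm wide) runs from x = -10 to +100 mm, the neck (36 mm wide) from x = -100 to -10 mm; z is up.
- mark (a point): Centre of the round cork mark (48 mm across) on the board's top face, 55 mm to +x of the board's origin and 18 mm above its underside.
- neck (a point): Place to grip the board's neck across its 36 mm width, 70 mm to -x of the board's origin, 9 mm above its underside; 125 mm from the mark.
- butter: White butter dish with a lid, 150 x 85 x 64 mm, origin at its underside. To be left alone.
- bowl: Small white bowl, 90 mm across, 50 mm high, standing on the rack's shelf. To be left alone.
- jar: Amber jar with a brass cap, 60 mm across, 80 mm high, standing on the rack's shelf. To be left alone.
- mug: Blue mug, 80 mm across, 90 mm high. To be left alone.
- soap: Clear soap dispenser with a white pump, 66 mm across, 180 mm high. To be left alone.
- spatula: Kitchen spatula lying on the worktop. To be left alone.
Things that resemble listed ones, but are neither listed nor needed, are in the scene too. There is more than one size of the board; the one meant has the size given above.

How it is judged:
On the way, in this order (a step that is already met when the one before it is completed fails the run):
1. the board lies flat with its cork mark under the foot, the foot still clear of it (horizontal distance between mark and foot below 0.015 m and height (world z) of board below 0.003 m and angle between board's own z axis and vertical below 0.04 rad and contact force between foot and board below 0.5 N), for 0.2 s.
2. the foot is screwed down onto the board (contact force between foot and board above 1 N and value of joint handle above 4.6 rad), for 0.2 s.
At the end, for the whole second after the job is handed in: The board lies flat and still on the worktop, its cork mark's centre within 15 mm of the foot's axis, and the foot presses on it with 1 to 20 N (the handle about 0.06 to 1.2 rad past first touch) (horizontal distance between mark and foot below 0.015 m and height (world z) of board below 0.003 m and angle between board's own z axis and vertical below 0.04 rad and contact force between foot and board between 1 and 20 N and linear speed of board below 0.01 m/s).
It fails at once if the foot is forced down on the board with more than 45 N (contact force between foot and board above 45 N).
It fails at once if one of the other things is shifted by more than 25 mm (distance of any of butter, bowl, jar, mug, soap, spatula from where it was at the start of the episode above 0.025 m).
It also fails if it takes over 72 s, if anything falls off the work surface, if the arm or the gripper's body presses on something with over 40 N, if the wrist force passes 120 N, or if a joint passes its speed limit or range.

## Working session

There is one attempt and no reset: what is moved stays moved. The work goes in short steps, Python scripts to look and compute and a shell command to move; the robot and the scene stay as the last step left them, time stands still between calls to the robot, and variables do not carry over. Pictures are saved under pics/ and viewed, at most 10 in all, crops included, and the job is handed in when it is done.

```bash
mkdir -p pics; ls; python3 - <<'E'
from workcell import status, grab_frame, camera_params
import cv2, numpy as np
print(status.observe())
for n in("top","scene"):
    cv2.imwrite(f"pics/{n}0.png",grab_frame(n)); c=camera_params(n); print(n,c)
print(camera_params("wrist"))
E
```

```text
pics
{'clock': 0.0, 'qpos': array([ 1.15278549,  0.52200034, -0.03633488,  1.60001978,  0.02118377,
        1.02109311, -0.1127994 ]), 'qd': array([-0.00108525,  0.0011016 , -0.0005583 ,  0.00259988, -0.00047773,
       -0.00014632,  0.00018164]), 'joint_efforts': array([ 4.70764353e-04, -9.27114415e+01,  1.98044904e+00, -3.69927120e+01,
        1.80597551e-02,  8.01047572e-03, -1.45140307e-04]), 'position': array([ 0.21288452, -0.58727006,  0.23872994]), 'tool_rot': array([-3.14045819e+00,  6.40103750e-05,  3.47799707e-01]), 'force': array([-0.04312485, -0.96833388, -0.09850496]), 'moment': array([-0.02104154, -0.0032066 ,  0.00435213]), 'finger_force': 0.0, 'grip_width': 0.0853988374608082}
top {'K': array([[609.5728637 ,   0.        , 315.02261221],
       [  0.        , 609.5728637 , 234.69808441],
       [  0.        ,   0.        ,   1.        ]]), 'rvec': array([ 2.08502835, -2.11527881,  0.24375814]), 'tvec': array([-0.03555518,  0.53040856,  1.33016146])}
scene {'K': array([[531.57107793,   0.        , 330.81204454],
       [  0.        , 531.57107793, 235.00442965],
       [  0.        ,   0.        ,   1.        ]]), 'rvec': array([ 2.23774251,  1.44254197, -0.40255424]), 'tvec': array([-0.163899  , -0.35297185,  1.75597008])}
{'K': array([[372.82742944,   0.        , 318.30246742],
       [  0.        , 372.82742944, 237.30276873],
       [  0.        ,   0.        ,   1.        ]]), 'tool_from_camera': array([[ 7.24923802e-04, -9.50409095e-01, -3.11001651e-01,
         8.03641708e-02],
       [ 9.99999727e-01,  7.33276133e-04,  9.00680049e-05,
         6.52838202e-04],
       [ 1.42448637e-04, -3.11001631e-01,  9.50409367e-01,
        -1.33671193e-01],
       [ 0.00000000e+00,  0.00000000e+00,  0.00000000e+00,
         1.00000000e+00]])}
```

View pics/top0.png

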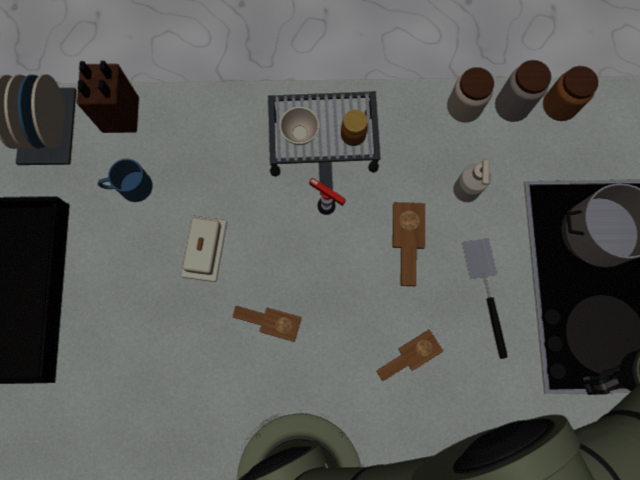

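View pics/scene0.png

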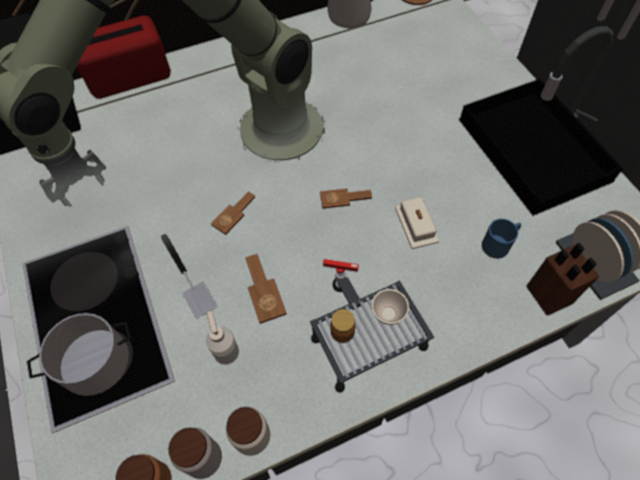

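Candidates for the board in the top picture are the paddles at (409,243), (268,322) and (410,355). The one at (409,243) looks longest, about 83 px against about 68 px. The handle is at (327,191) and the foot at (326,207). The shelf spans (268,95) to (380,165). Next I measure the lengths.

```bash
cat > h.py <<'E'
from workcell import status, grab_frame, camera_params, bot, search_frame, silhouettes
import cv2, numpy as np
from scipy.spatial.transform import Rotation as R
def cam(n):
    c=camera_params(n); K=c["K"]
    if "rvec" in c:
        Rm=cv2.Rodrigues(c["rvec"])[0]; return K,Rm,np.array(c["tvec"]).ravel()
    s=status.observe(); T=np.eye(4); T[:3,:3]=R.from_euler("xyz",s["tool_rot"]).as_matrix(); T[:3,3]=s["position"]
    W=np.linalg.inv(T@c["tool_from_camera"]); return K,W[:3,:3],W[:3,3]
def back(C,px,z):
    K,Rm,t=C; px=np.atleast_2d(px).astype(float)
    d=np.c_[px,np.ones(len(px))]@np.linalg.inv(K).T@Rm; o=-Rm.T@t
    return o+d*((z-o[2])/d[:,2:])
def proj(C,P):
    K,Rm,t=C; q=(np.atleast_2d(P)@Rm.T+t)@K.T; return q[:,:2]/q[:,2:]
E
python3 - <<'E'
from h import *
for n in("top","scene"):
    C=cam(n); im=grab_frame(n)
    for d in silhouettes(n,"board"):
        m=d["mask"].astype(np.uint8); r=np.argwhere(m)[:,::-1]
        P=back(C,r,0.018)[:,:2].astype(np.float32); (c,s,a)=cv2.minAreaRect(P)
        print(n,"board",round(d["p"],2),r.mean(0).round(),np.round(c,3),np.round(s,3),round(a,1))
    for nm in("handle","foot","butter","rack"):
        for d in silhouettes(n,nm)[:3]:
            r=np.argwhere(d["mask"])[:,::-1]; e=np.array(d["extent"])*[640,480,640,480]
            z={"handle":.15,"foot":.034,"butter":.04,"rack":.1}[nm]
            P=back(C,r,z)[:,:2].astype(np.float32); c,s,a=cv2.minAreaRect(P)
            print(n,nm,round(d["p"],2),r.mean(0).round(1),e.round(),back(C,[r.mean(0)],z).round(3),np.round(c,3),np.round(s,3),round(a,1))
C=cam("top"); im=grab_frame("top")
a=cv2.resize(im[85:300,255:440],None,fx=3.0,fy=2.75,interpolation=cv2.INTER_CUBIC); cv2.imwrite("pics/crop1.png",cv2.convertScaleAbs(a,alpha=1.7))
E
```

```text
top board 0.91 [413. 354.] [ 0.255 -0.248] [0.059 0.155] 29.0
top board 0.77 [409. 237.] [ 0.517 -0.265] [0.078 0.2  ] 87.5
top board 0.56 [271. 321.] [0.342 0.072] [0.155 0.06 ] 73.4
top handle 0.85 [327.2 191.3] [310. 178. 346. 206.] [[ 0.605 -0.071  0.15 ]] [ 0.604 -0.069] [0.09  0.024] 55.0
top handle 0.67 [408.7 236.4] [393. 205. 428. 288.] [[ 0.502 -0.243  0.15 ]] [ 0.488 -0.243] [0.069 0.181] 87.5
top foot 0.75 [327.  208.4] [317. 199. 340. 214.] [[ 0.599 -0.072  0.034]] [ 0.6   -0.072] [0.038 0.029] 89.2
top butter 0.74 [204.1 248.5] [181. 215. 225. 283.] [[0.506 0.213 0.04 ]] [0.507 0.213] [0.084 0.147] 81.0
top rack 0.3 [472.7 181.3] [454. 159. 487. 204.] [[ 0.64  -0.402  0.1  ]] [ 0.644 -0.405] [0.065 0.118] 47.2
scene board 0.8 [232. 215.] [ 0.262 -0.249] [0.064 0.157] 29.5
scene board 0.72 [342. 198.] [0.351 0.07 ] [0.153 0.064] 73.3
scene board 0.69 [264. 294.] [ 0.524 -0.262] [0.075 0.201] 85.9
scene board 0.2 [221. 343.] [ 0.613 -0.414] [0.157 0.069] 6.7
scene handle 0.59 [340.  266.1] [325. 263. 354. 277.] [[ 0.616 -0.073  0.15 ]] [ 0.619 -0.075] [0.088 0.032] 55.7
s
[... 187 characters left out ...]
5 ]] [ 0.764 -0.135] [0.059 0.081] 65.6
scene foot 0.56 [335.3 286.3] [331. 284. 340. 291.] [[ 0.612 -0.083  0.034]] [ 0.612 -0.084] [0.011 0.026] 89.8
scene foot 0.56 [416.7 223.6] [395. 201. 440. 251.] [[0.528 0.211 0.034]] [0.524 0.21 ] [0.095 0.164] 81.8
scene butter 0.7 [263.8 293.3] [248. 257. 287. 326.] [[ 0.555 -0.265  0.04 ]] [ 0.534 -0.262] [0.074 0.2  ] 84.6
scene butter 0.68 [416.2 223.3] [396. 200. 438. 250.] [[0.53  0.208 0.04 ]] [0.527 0.209] [0.091 0.16 ] 79.2
scene butter 0.51 [389.4 306.7] [370. 293. 406. 322.] [[0.726 0.019 0.04 ]] [0.726 0.02 ] [0.097 0.096] 65.6
scene rack 0.61 [364.7 327.7] [308. 258. 437. 395.] [[ 0.771 -0.078  0.1  ]] [ 0.723 -0.077] [0.328 0.273] 2.1
```

View pics/crop1.png

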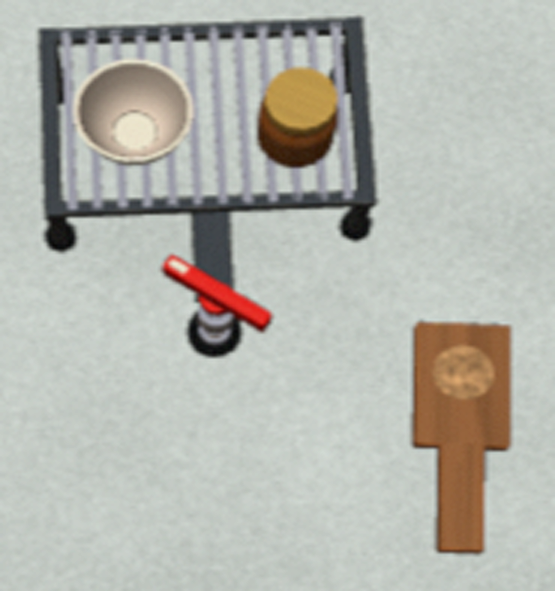

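The board at (409,243) measures 200 x 78 mm from the top camera, and the other two about 155 mm. So (409,243) is the one meant. Its blade and mark point away from the robot. The white end of the handle is upper left, so the handle is turned about 122° (around 2.1 rad) and the foot is about 24 mm up. I hover over the neck first.

```bash
python3 -m creep '[[0.7,-0.48,0,0,1],[1.4,-0.95,0,0,1],[2.1,-1.42,0,0,1],[2.8,-1.9,0,0,1],[2.8,-1.9,0,0,1]]'
python3 -m creep '[[0.7,-0.48,0.2,0.6,1],[1.4,-0.95,0.5,1.3,1],[2.1,-1.42,0.9,2.1,1],[2.77,-1.88,1.3,2.9,1],[2.77,-1.88,1.3,2.9,1]]'
python3 - <<'E'
from h import *
s=status.observe(); print(s["position"],s["tool_rot"],s["qpos"])
C=cam("wrist"); im=grab_frame("wrist"); cv2.imwrite("pics/w1.png",im)
for d in silhouettes("wrist","board"):
    r=np.argwhere(d["mask"])[:,::-1]; P=back(C,r,0.018)[:,:2].astype(np.float32); print(d["p"],np.array(d["extent"])*[640,480,640,480],cv2.minAreaRect(P))
# rack/handle from top+scene
from scipy.optimize import least_squares
px=np.array([[255+u/3,85+v/2.75] for u,v in [(40,30),(362,18),(376,205),(45,215)]])
M=np.array([[250,125,100],[250,-125,100],[90,-125,100],[90,125,100]])/1e3
C=cam("top")
def f(p): return (proj(C,M@R.from_euler("z",p[2]).as_matrix().T+[p[0],p[1],0])-px).ravel()
o=least_squares(f,[.6,-.07,0]); print("rack",o.x,o.fun.round(1))
b=np.array([[255+175/3,85+265/2.75],[255+265/3,85+322/2.75]]); q=back(C,b,.151)[:,:2]; print("bar ends",q, q.mean(0),np.degrees(np.arctan2(*(q[1]-q[0])[::-1])))
print("foot front", back(C,[[255+214/3,85+357/2.75]],.024))
E
```

```text
clock: 1.38
position: [0.3347, -0.4203, 0.2396]
tool_rot: [-3.141, -0.001, 0.353]
force: [0.6, -0.6, 0.2]
grip_width: 0.0855
finger_force: 0.0
clock: 2.0
position: [0.4512, -0.2573, 0.1598]
tool_rot: [-3.14, 0.002, -0.054]
force: [0.0, 0.1, -0.6]
grip_width: 0.0854
finger_force: 0.0
[ 0.45119033 -0.25730293  0.15978447] [-3.13986977e+00  1.80524608e-03 -5.35433312e-02] [ 0.4391234   0.46402209 -0.04540172  1.94855751  0.02888607  0.73191494
 -1.24736043]
0.95 [277.184 357.408 404.928 432.   ] ((0.2750357687473297, -0.26568588614463806), (0.06511720269918442, 0.11258779466152191), 30.46503257751465)
0.76 [  0.    333.216  52.928 397.68 ] ((0.3342508375644684, 0.006904494017362595), (0.04314417019486427, 0.06764531880617142), 72.00173950195312)
0.62 [2.63872e+02 1.92000e-01 3.77984e+02 2.60304e+02] ((0.5111746788024902, -0.2617262303829193), (0.07494092732667923, 0.1813645213842392), 86.82696533203125)
rack [ 0.60588814 -0.07088296  0.02524014] [ 0.5  1.4 -0.2  1.8 -0.6 -1.7  0.4 -1.3]
bar ends [[ 0.62805842 -0.04096119]
 [ 0.58022117 -0.1050587 ]] [ 0.60413979 -0.07300994] -126.73471903718199
foot front [[ 0.58640975 -0.0707216   0.024     ]]
```

View pics/w1.png

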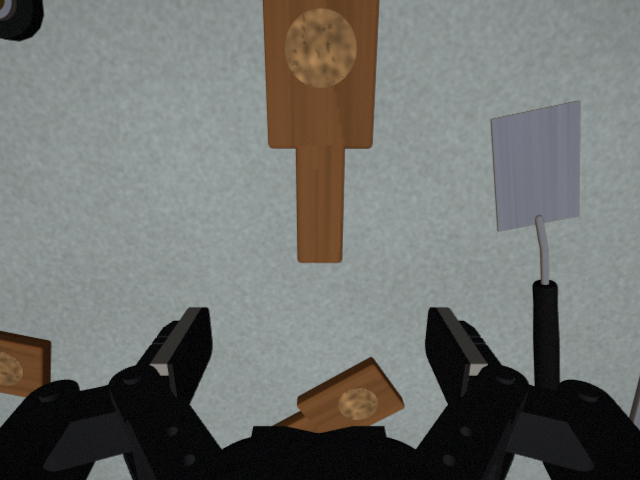

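The wrist picture shows the neck's end at (320,262), the neck's sides at 297–344, and the mark's centre at (321,48).

```bash
python3 - <<'E'
from h import *
s=status.observe();C=cam("wrist")
m=back(C,[[321,48],[320,262.5],[297,205],[344,205]],.018)[:,:2]; e=m[1]
d=m[0]-e; L=np.linalg.norm(d); u=d/L; yaw=np.arctan2(u[1],u[0]); neck=m[0]-.125*u
print("len mark-end (0.155):",L,"yaw",np.degrees(yaw),"mark",m[0],"neck",neck,"neck mid",m[2:].mean(0),"w",m[3]-m[2])
print("dw",neck-s["position"][:2], (R.from_euler("xyz",s["tool_rot"]).as_matrix().T@np.r_[neck-s["position"][:2],0.012-s["position"][2]])/.06, "yaw diff deg",np.degrees(yaw-s["tool_rot"][2]))
E
```

```text
len mark-end (0.155): 0.15464883701895507 yaw -3.3302740597515377 mark [ 0.57276591 -0.26992196] neck [ 0.447977   -0.26266052] neck mid [ 0.46531143 -0.26384591] w [-0.00197198 -0.03565821]
dw [-0.00177149 -0.00178921] [-0.02639868  0.03078327  2.4868563 ] yaw diff deg -0.1253565475552083
```

```bash
python3 -m creep '[[-0.03,0.03,0.7,0,1],[-0.03,0.03,1.4,0,1],[-0.03,0.03,2.0,0,1],[-0.03,0.03,2.4,0,1],[-0.03,0.03,2.48,0,1]]'
python3 -m creep '[[0,0,0,0,0.25],[0,0,0,0,0.25],[0,0,0,0,0.1],[0,0,0,0,0.1],[0,0,0,0,0.1]]' 60
python3 -m creep '[[0,0,0,0,0.1],[0,0,0,0,0.1],[0,0,0,0,0.1]]' 60
```

```text
clock: 2.72
position: [0.4469, -0.2634, 0.0118]
tool_rot: [-3.142, 0.001, -0.059]
force: [-0.1, 0.2, -0.1]
grip_width: 0.0851
finger_force: 0.0
clock: 3.35
position: [0.4486, -0.2624, 0.0137]
tool_rot: [3.141, -0.001, -0.057]
force: [-1.2, 2.1, 15.7]
grip_width: 0.0345
finger_force: 58.3
clock: 3.72
position: [0.4486, -0.2624, 0.0137]
tool_rot: [3.141, -0.002, -0.057]
force: [-3.0, 1.6, 15.3]
grip_width: 0.0343
finger_force: 58.3
```

```bash
python3 -m creep '[[0,0,-0.04,0,0.1],[0,0,-0.08,0,0.1],[0.05,-0.3,-0.08,0,0.1],[0.15,-0.8,-0.08,0,0.1],[0.2,-1.2,-0.08,0,0.1]]' 80
python3 -m creep '[[0.05,-0.3,0,0,0.1],[0.1,-0.6,0,0,0.1],[0.1,-0.7,0,0,0.1],[0.1,-0.7,0,0,0.1]]' 80
python3 - <<'E'
from h import *
s=status.observe(); C=cam("wrist"); im=grab_frame("wrist"); cv2.imwrite("pics/w2.png",im); print(s["position"],s["tool_rot"])
np.savez("w2.npz",K=C[0],R=C[1],t=C[2])
for n in("foot","handle","board"):
  for d in silhouettes("wrist",n)[:2]: print(n,d["p"],np.array(d["extent"])*[640,480,640,480])
E
```

```text
clock: 4.35
position: [0.4643, -0.1899, 0.0174]
tool_rot: [-3.141, 0.0, -0.057]
force: [-0.5, -0.7, -2.4]
grip_width: 0.0341
finger_force: 79.7
clock: 4.85
position: [0.4723, -0.1495, 0.0173]
tool_rot: [3.141, 0.0, -0.057]
force: [0.5, -0.6, -2.8]
grip_width: 0.0333
finger_force: 79.8
[ 0.47230557 -0.1494783   0.0173368 ] [ 3.14146870e+00  2.31024469e-04 -5.67787279e-02]
foot 0.69 [ 2.816  0.096 57.216 13.296]
foot 0.67 [ 0.704  0.    58.688  9.12 ]
handle 0.68 [ 2.496  0.    54.72   9.504]
board 0.57 [186.624   0.    427.776 385.008]
```

View pics/w2.png

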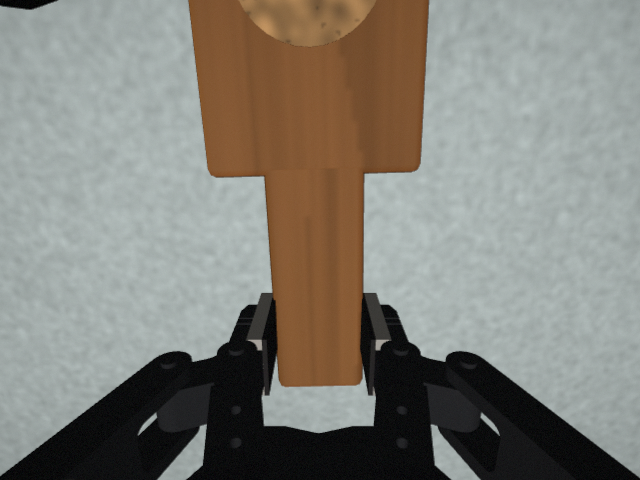

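The board is held in the picture, neck centre (320,380), blade up to the mark at about (307,8), slightly turned in the grip. The foot's near edge is at about (28,9).

```bash
python3 - <<'E'
from h import *
from scipy.optimize import least_squares
z=np.load("w2.npz");C=(z["K"],z["R"],z["t"]); im=cv2.imread("pics/w2.png")
s=status.observe()
# board outline corners: tail corners, shoulder outer corners
px=[[279,386],[362,386],[210,177],[419,171],[307,0]]
P=back(C,px,.0205)[:,:2]; print(P.round(4))
t=P[:2].mean(0); b=P[2:4].mean(0); d=b-t; print("L(.09)",np.linalg.norm(d),"W(.076)",np.linalg.norm(P[3]-P[2]),"yaw",np.degrees(np.arctan2(d[1],d[0])),"perp yaw",np.degrees(np.arctan2(*(P[2]-P[3])[::-1]))-90)
u=d/np.linalg.norm(d); print("mark est",t+.155*u, "from shoulder",b+.065*u)
g=cv2.cvtColor(im,cv2.COLOR_BGR2GRAY); E=[]
for c in range(0,62,4):
    r=np.where(g[:40,c]<60)[0]
    if len(r): E.append([c,r.max()+.5])
print(E); Q=back(C,E,.0235)[:,:2]
o=least_squares(lambda p:np.hypot(*(Q-p).T)-.022,[.606,-.0715]); print("foot fit",o.x,(o.fun*1e3).round(1)); 
r=np.where((im[:60,:,2].astype(int)-im[:60,:,0]>45)&(im[:60,:,2]>130))
E
```

```text
[[ 0.4448 -0.1317]
 [ 0.4429 -0.1668]
 [ 0.5344 -0.1154]
 [ 0.5324 -0.1884]
 [ 0.5863 -0.1528]]
L(.09) 0.089555188618186 W(.076) 0.07295525728779444 yaw -1.7089226016107315 perp yaw -1.5727077280982797
mark est [ 0.59878448 -0.15385684] from shoulder [ 0.59833986 -0.15384358]
[[0, np.float64(4.5)], [4, np.float64(5.5)], [8, np.float64(6.5)], [12, np.float64(6.5)], [16, np.float64(7.5)], [20, np.float64(7.5)], [24, np.float64(8.5)], [28, np.float64(8.5)], [32, np.float64(8.5)], [36, np.float64(7.5)], [40, np.float64(5.5)], [44, np.float64(4.5)], [48, np.float64(2.5)], [52, np.float64(1.5)], [56, np.float64(0.5)]]
foot fit [ 0.61004093 -0.06942129] [ 0.1  0.1  0.  -0.2 -0.1 -0.2  0.1  0.1  0.2  0.1 -0.2 -0.1 -0.2  0.
  0.3]
```

```bash
python3 -m creep '[[0,0,0.03,0,0.1],[0.03,-0.4,0.03,0,0.1],[0.06,-0.8,0.03,0,0.1],[0.09,-1.2,0.03,0,0.1],[0.1,-1.4,0.03,0,0.1]]' 80
python3 -m creep '[[0,0,0,0,0.1],[0,0,0,0,0.1]]' 80
python3 - <<'E'
from h import *
s=status.observe(); C=cam("wrist"); im=grab_frame("wrist"); cv2.imwrite("pics/w3.png",im); print(s["position"],s["tool_rot"])
np.savez("w3.npz",K=C[0],R=C[1],t=C[2])
E
```

```text
clock: 5.68
position: [0.4834, -0.0649, 0.0154]
tool_rot: [-3.141, -0.0, -0.056]
force: [0.3, -0.0, -1.6]
grip_width: 0.0336
finger_force: 79.8
clock: 5.92
position: [0.4831, -0.0668, 0.0155]
tool_rot: [3.141, 0.0, -0.058]
force: [-0.2, -0.6, -2.0]
grip_width: 0.0343
finger_force: 79.9
[ 0.48312673 -0.06684757  0.01550201] [ 3.14116688e+00  6.19602816e-05 -5.80640331e-02]
```

View pics/w3.png

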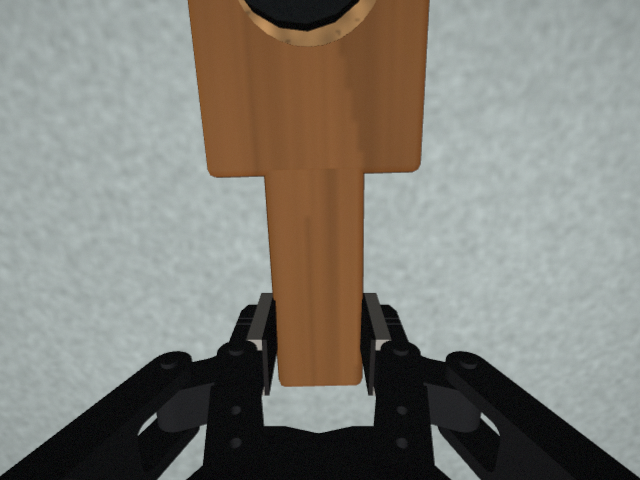

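The foot's black edge bottoms at (303,30) inside the cork ring, whose edge bottoms at (303,46). I check both circles numerically.

```bash
python3 - <<'E'
from h import *
from scipy.optimize import least_squares
z=np.load("w3.npz");C=(z["K"],z["R"],z["t"])
im=cv2.imread("pics/w3.png");g=cv2.cvtColor(im,cv2.COLOR_BGR2GRAY); E=[]
for c in range(252,352,4):
    r=np.where(g[:50,c]<40)[0]
    if len(r): E.append([c,r.max()+.5])
Q=back(C,E,.0235)[:,:2]; o=least_squares(lambda p:np.hypot(*(Q-p).T)-.022,[.606,-.0715]); print("foot",o.x,abs(o.fun).max())
M=back(C,[[245,8],[262,30],[281,41],[303,46.5],[325,43],[350,30],[370,5]],.0195)[:,:2]
p=least_squares(lambda p:np.hypot(*(M-p).T)-.024,[.606,-.0715]); print("mark",p.x,(p.fun*1e3).round(1)); print((o.x-p.x)*1e3)
E
```

```text
foot [ 0.61021756 -0.06926729] 0.00036632952335362984
mark [ 0.60858357 -0.07076117] [-0.8  0.1  0.2  0.4  0.1 -0.  -0.6]
[1.63398124 1.49387876]
```

```bash
python3 -m creep '[[0.02,-0.02,0.02,0,0.1],[0.02,-0.02,0.04,0,0.1],[0.02,-0.02,0.04,0,0.1]]' 80
python3 -m creep '[[0,0,-0.02,0,0.6],[0,0,-0.04,0,0.8],[0,0,-0.06,0,1],[0,0,-0.06,0,1],[0,0,-0.3,0,1]]'
python3 -m creep '[[-0.3,0,-0.4,0,1],[-0.8,0,-1,0,1],[-0.8,0,-2,0,1],[-0.8,0,-3,0,1],[-0.8,0,-3.4,0,1]]'
python3 - <<'E'
from h import *
s=status.observe(); C=cam("wrist"); im=grab_frame("wrist"); cv2.imwrite("pics/w4.png",im); print(s["position"],s["tool_rot"],s["qpos"].round(2))
np.savez("w4.npz",K=C[0],R=C[1],t=C[2])
E
```

```text
clock: 6.35
position: [0.4847, -0.0653, 0.0138]
tool_rot: [3.141, -0.001, -0.058]
force: [-5.0, -1.2, 21.0]
grip_width: 0.0338
finger_force: 82.5
clock: 6.98
position: [0.484, -0.0647, 0.031]
tool_rot: [-3.142, 0.002, -0.057]
force: [-1.0, 0.6, -0.0]
grip_width: 0.0855
finger_force: 0.0
clock: 7.6
position: [0.4372, -0.0621, 0.2392]
tool_rot: [-3.141, -0.005, -0.057]
force: [-0.1, 0.9, -0.2]
grip_width: 0.0853
finger_force: 0.0
[ 0.43721266 -0.06209624  0.23916181] [-3.14118976 -0.00499668 -0.05741605] [-0.03  0.23  0.05  2.06 -0.01  0.84 -1.61]
```

View pics/w4.png

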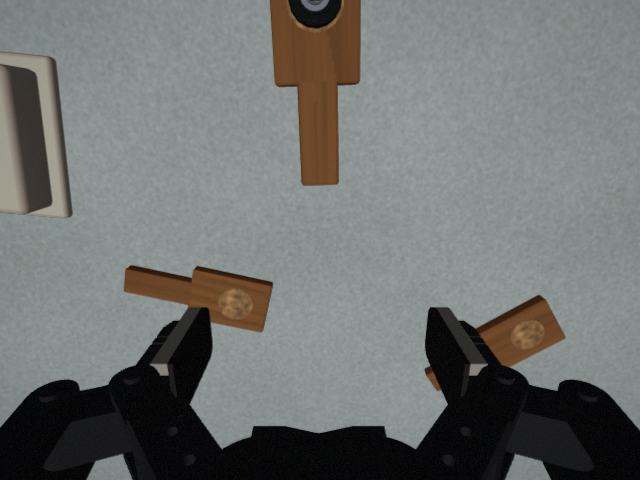

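The board is placed: the foot at (315,10) sits inside the cork ring, and the neck's end is at (320,185). Next I move above the handle and align with the bar.

```bash
python3 -m creep '[[0.7,0,0,-1.3,1],[1.4,0,0,-2.6,1],[2.1,0,0,-3.9,1],[2.87,-0.03,0,-5.2,1],[2.87,-0.03,0,-6.4,1]]'
python3 -m creep '[[0,0,0,-0.7,1],[0,0,0,-0.7,1],[0,0,0,-0.7,1]]'
python3 - <<'E'
from h import *
s=status.observe(); C=cam("wrist"); im=grab_frame("wrist"); print(s["position"],s["tool_rot"],s["qpos"].round(2))
h=cv2.cvtColor(im,cv2.COLOR_BGR2HSV); m=(((h[...,0]<8)|(h[...,0]>172))&(h[...,1]>170)&(h[...,2]>90)).astype(np.uint8)
n,l,st,c=cv2.connectedComponentsWithStats(m); i=1+st[1:,4].argmax(); r=np.argwhere(l==i)[:,::-1]
rect=cv2.minAreaRect(r.astype(np.float32)); print(rect)
for z in(.1505,.1395):
  P=back(C,r,z)[:,:2].astype(np.float32); print(z,cv2.minAreaRect(P),P.mean(0))
cv2.imwrite("pics/w5.png",im)
E
```

```text
clock: 8.28
position: [0.6103, -0.0699, 0.2348]
tool_rot: [-3.141, -0.0, 0.842]
force: [-0.6, -0.2, -0.5]
grip_width: 0.0856
finger_force: 0.0
clock: 8.65
position: [0.6085, -0.0701, 0.2355]
tool_rot: [3.141, 0.0, 0.932]
force: [-1.1, 0.3, -0.5]
grip_width: 0.0854
finger_force: 0.0
[ 0.60846529 -0.07010159  0.23546829] [3.14139889e+00 6.69428871e-07 9.31645471e-01] [ 0.12  0.51 -0.15  1.63  0.09  1.01 -0.7 ]
((318.0, 242.0), (36.0, 134.0), 0.0)
0.1505 ((0.6106029152870178, -0.0682826042175293), (0.08808474242687225, 0.02222360298037529), 52.54648971557617) [ 0.610947  -0.0676766]
0.1395 ((0.6082786917686462, -0.07139290869235992), (0.09251637011766434, 0.023341689258813858), 52.54644775390625) [ 0.6086403  -0.07075647]
```

View pics/w5.png

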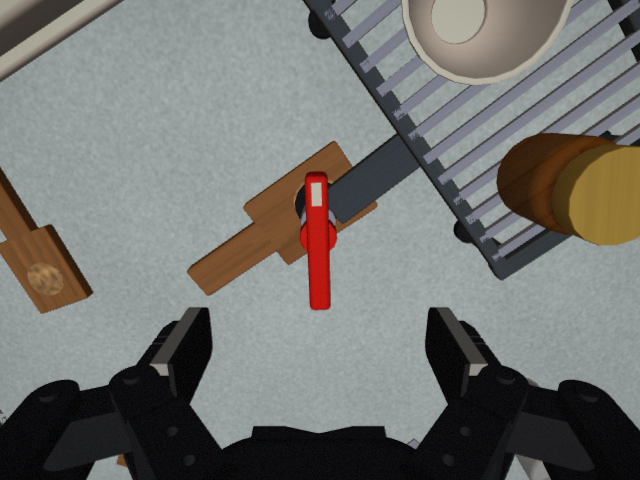

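```bash
python3 -m creep '[[0.03,0.01,0.5,-0.19,1],[0.03,0.01,1.0,-0.19,1],[0.03,0.01,1.4,-0.19,1],[0.03,0.01,1.6,-0.19,1],[0.03,0.01,1.6,-0.19,1]]'
python3 -m creep '[[0,0,0,0,0.2],[0,0,0,0,0.1],[0,0,0,0,0.05],[0,0,0,0,0.05],[0,0,0,0,0.05]]' 60
python3 -m creep '[[0,0,0,0,0.05],[0,0,0,0,0.05]]' 60
```

```text
clock: 9.32
position: [0.61, -0.0688, 0.1389]
tool_rot: [-3.141, 0.0, 0.96]
force: [0.3, -0.4, 0.5]
grip_width: 0.0851
finger_force: 0.0
clock: 9.95
position: [0.6097, -0.0685, 0.1395]
tool_rot: [-3.141, 0.0, 0.961]
force: [-7.3, 3.5, 9.1]
grip_width: 0.0131
finger_force: 58.5
clock: 10.2
position: [0.6097, -0.0685, 0.1395]
tool_rot: [-3.141, 0.0, 0.961]
force: [-6.5, 2.3, 10.1]
grip_width: 0.0124
finger_force: 58.5
```

```bash
python3 -m creep '[[0,0,0,1.2,0.05],[0,0,0,2.4,0.05],[0,0,0,3.6,0.05],[0,0,0.01,4.8,0.05],[0,0,0.01,5.5,0.05]]' 60
python3 -m creep '[[0,0,0.005,1.2,0.05],[0,0,0.01,2.4,0.05],[0,0,0.015,3.6,0.05],[0,0,0.02,4.8,0.05],[0,0,0.025,5.5,0.05]]' 60
python3 -m creep '[[0,0,0.005,1,0.05],[0,0,0.01,1.9,0.05],[0,0,0.01,1.9,0.05]]' 60; python3 -c "
from h import *;print(status.observe()['qpos'])"
```

```text
clock: 10.82
position: [0.6098, -0.0689, 0.1382]
tool_rot: [-3.142, 0.001, 0.189]
force: [-0.9, -0.2, -6.2]
grip_width: 0.0126
finger_force: 58.8
clock: 11.45
position: [0.6097, -0.0693, 0.1366]
tool_rot: [3.14, 0.001, -0.58]
force: [-2.3, -1.9, -2.5]
grip_width: 0.0121
finger_force: 59.1
clock: 11.82
position: [0.6096, -0.0694, 0.1361]
tool_rot: [3.14, 0.0, -0.84]
force: [-2.6, -4.5, -2.4]
grip_width: 0.0127
finger_force: 59.4
[-0.20694931  0.65403418  0.33344634  1.73167915 -0.27888648  0.80409009
 -2.15317681]
```

```bash
python3 -m creep '[[0,0,-0.02,0,0.5],[0,0,-0.02,0,1],[0,0,-0.02,0,1],[0,0,-0.6,0,1],[0,0,-1.4,0,1]]'
python3 -m creep '[[0,0,0,-1.2,1],[0,0,0,-2.5,1],[0,0,0,-3.8,1],[0,0,0,-5.1,1],[0,0,0,-6,1]]'
python3 -m creep '[[0,0,0,-1.2,1],[0,0,0,-2.5,1],[0,0,0,-3.8,1],[0,0,0,-5.1,1],[0,0,0,-6,1]]'
python3 -m creep '[[0,0,0,-1.2,1],[0,0,0,-2.5,1],[0,0,0,-3.8,1],[0,0,0,-5.1,1],[0,0,0,-6,1]]'
python3 -m creep '[[0,0,0,-1.3,1],[0,0,0,-2.6,1],[0,0,0,-3.8,1],[0,0,0,-4.5,1],[0,0,0,-4.5,1]]'
python3 - <<'E'
from h import *
s=status.observe(); C=cam("wrist"); im=grab_frame("wrist"); print(s["position"],s["tool_rot"],s["qpos"].round(2))
h=cv2.cvtColor(im,cv2.COLOR_BGR2HSV); m=(((h[...,0]<8)|(h[...,0]>172))&(h[...,1]>170)&(h[...,2]>90)).astype(np.uint8)
n,l,st,c=cv2.connectedComponentsWithStats(m); i=1+st[1:,4].argmax(); r=np.argwhere(l==i)[:,::-1]
for rr in (r[:,1].min()+4,r[:,1].max()-4): print(rr,r[r[:,1]==rr,0].mean())
P=back(C,r,.147)[:,:2].astype(np.float32); print(cv2.minAreaRect(P))
cv2.imwrite("pics/w6.png",im)
E
```

```text
clock: 12.45
position: [0.6097, -0.0688, 0.2207]
tool_rot: [3.14, 0.001, -0.84]
force: [0.0, -0.5, 0.9]
grip_width: 0.0854
finger_force: 0.0
clock: 13.08
position: [0.6103, -0.0689, 0.2206]
tool_rot: [-3.141, -0.0, 0.003]
force: [0.7, 0.1, -0.4]
grip_width: 0.0855
finger_force: 0.0
clock: 13.7
position: [0.6103, -0.069, 0.2205]
tool_rot: [3.141, -0.0, 0.841]
force: [-0.8, 0.4, -1.4]
grip_width: 0.0854
finger_force: 0.0
clock: 14.32
position: [0.6103, -0.069, 0.2206]
tool_rot: [3.141, -0.0, 1.678]
force: [-0.6, -0.6, -0.0]
grip_width: 0.0853
finger_force: 0.0
clock: 14.95
position: [0.6102, -0.0691, 0.2205]
tool_rot: [3.141, -0.0, 2.301]
force: [-0.1, -0.2, 0.3]
grip_width: 0.0852
finger_force: 0.0
[ 0.61021211 -0.0691345   0.22045079] [ 3.14132069e+00 -6.07227008e-05  2.30059928e+00] [ 0.29  0.55 -0.41  1.63  0.25  1.01  0.54]
182 317.0
314 317.0
((0.6087344884872437, -0.06794603168964386), (0.02230004034936428, 0.0881546139717102), 42.701236724853516)
```

View pics/w6.png

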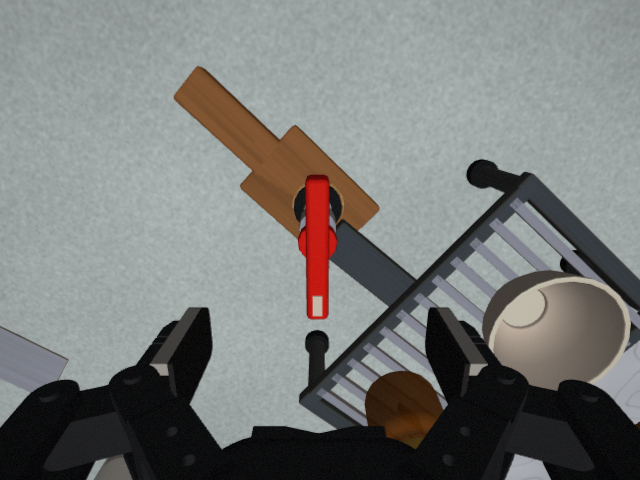

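The bar is exactly in line with the tool, columns 317 at both ends, with the white end near. The handle stands at about 4.01 rad. I regrip and turn 11 units (1.54 rad) to about 5.55.

```bash
python3 -m creep '[[0,0,0.5,0,1],[0,0,1.0,0,1],[0,0,1.3,0,1],[0,0,1.38,0,1],[0,0,1.38,0,1]]'
python3 -m creep '[[0,0,0,0,0.2],[0,0,0,0,0.1],[0,0,0,0,0.05],[0,0,0,0,0.05],[0,0,0,0,0.05]]' 60
python3 -m creep '[[0,0,0,1.1,0.05],[0,0,0,2.2,0.05],[0,0,0.01,3.3,0.05],[0,0,0.015,4.4,0.05],[0,0,0.02,5.5,0.05]]' 60
python3 -m creep '[[0,0,0.005,1.1,0.05],[0,0,0.01,2.2,0.05],[0,0,0.015,3.3,0.05],[0,0,0.02,4.4,0.05],[0,0,0.025,5.5,0.05]]' 60
python3 -m creep '[[0,0,0,0,0.05],[0,0,0,0,0.05]]' 60; python3 -c "
from h import *;s=status.observe();print(s['moment'],s['tool_rot'],s['qpos'])"
```

```text
clock: 15.62
position: [0.6105, -0.0689, 0.1381]
tool_rot: [3.141, 0.0, 2.301]
force: [-0.6, -0.4, 0.4]
grip_width: 0.0853
finger_force: 0.0
clock: 16.25
position: [0.6098, -0.0694, 0.138]
tool_rot: [-3.141, 0.0, 2.301]
force: [-5.2, -2.2, 7.2]
grip_width: 0.0127
finger_force: 58.6
clock: 16.88
position: [0.6093, -0.0696, 0.1365]
tool_rot: [-3.14, 0.001, 1.528]
force: [-7.6, -2.3, 5.1]
grip_width: 0.0122
finger_force: 59.5
clock: 17.5
position: [0.6089, -0.0695, 0.1349]
tool_rot: [-3.14, 0.002, 0.76]
force: [-10.7, -2.7, 8.3]
grip_width: 0.0124
finger_force: 59.9
clock: 17.75
position: [0.6089, -0.0695, 0.1349]
tool_rot: [-3.14, 0.002, 0.765]
force: [-9.7, -1.8, 8.6]
grip_width: 0.0126
finger_force: 60.0
[-0.56487078  2.17572951 -0.05539504] [-3.14010980e+00  2.37139587e-03  7.64707702e-01] [ 2.52116846e-04  6.26832398e-01  2.39941214e-02  1.72138706e+00
 -1.88144892e-02  7.96324671e-01 -7.73208388e-01]
```

```bash
python3 -m creep '[[0,0,-0.02,0,0.5],[0,0,-0.02,0,1],[0,0,-0.02,0,1],[0,0,-0.6,0,1],[0,0,-1.4,0,1]]'
python3 -m creep '[[-0.2,0,-0.3,0,1],[-0.2,0,-0.3,0,1],[-0.2,0,-0.3,0,1]]'
python3 - <<'E'
from h import *
s=status.observe(); C=cam("wrist"); im=grab_frame("wrist"); print(s["position"],s["tool_rot"])
h=cv2.cvtColor(im,cv2.COLOR_BGR2HSV); m=(((h[...,0]<8)|(h[...,0]>172))&(h[...,1]>170)&(h[...,2]>90)).astype(np.uint8)
n,l,st,c=cv2.connectedComponentsWithStats(m); i=1+st[1:,4].argmax(); r=np.argwhere(l==i)[:,::-1]
for rr in (r[:,1].min()+4,r[:,1].max()-4): print(rr,r[r[:,1]==rr,0].mean())
C=cam("top"); t=grab_frame("top")
for d in silhouettes("top","board"):
    r=np.argwhere(d["mask"])[:,::-1]; P=back(C,r,0.018)[:,:2].astype(np.float32); print(d["p"],cv2.minAreaRect(P))
a=cv2.convertScaleAbs(cv2.resize(t[80:360,150:520],None,fx=1.1,fy=1.1),alpha=1.6)
cv2.imwrite("pics/fin.png",np.hstack([cv2.resize(im,(390,308)),a[:, :407]]))
E
```

```text
clock: 18.38
position: [0.6096, -0.0688, 0.219]
tool_rot: [-3.14, 0.001, 0.765]
force: [0.8, 0.6, 0.3]
grip_width: 0.0856
finger_force: 0.0
clock: 18.75
position: [0.6011, -0.0771, 0.2358]
tool_rot: [-3.141, 0.001, 0.765]
force: [0.4, 0.2, -0.9]
grip_width: 0.0853
finger_force: 0.0
[ 0.60113191 -0.0771184   0.23581145] [-3.14050162e+00  8.19187538e-04  7.65211266e-01]
161 318.0
286 317.5
0.61 ((0.2552929222583771, -0.24778178334236145), (0.06104313209652901, 0.15548627078533173), 28.33697509765625)
```

View pics/fin.png

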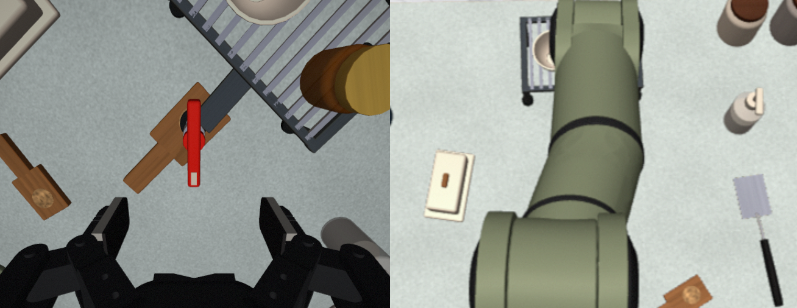

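The handle stands at about 5.54 rad, roughly 0.54 past first touch or 8–9 N, and the other things look undisturbed. I check the mark's centring numerically before handing in.

```bash
python3 - <<'E'
from h import *
C=cam("wrist"); im=grab_frame("wrist")
for d in silhouettes("wrist","board")[:3]: print(d["p"],(np.array(d["extent"])*[640,480,640,480]).round())
d=max(silhouettes("wrist","board"),key=lambda d:d["mask"][230:300,220:290].sum()); m=d["mask"].astype(np.uint8)
h=cv2.cvtColor(im,cv2.COLOR_BGR2HSV)
w=((h[...,0]>5)&(h[...,0]<22)&(h[...,1]>90)).astype(np.uint8)
n,l,st,c=cv2.connectedComponentsWithStats(w); i=l[265,255]; print("comp",i,st[i])
P=back(C,np.argwhere(l==i)[:,::-1],.018)[:,:2].astype(np.float32); c,s,a=cv2.minAreaRect(P); print(c,s,a)
ang=np.radians(a if s[0]>s[1] else a-90); u=np.array([np.cos(ang),np.sin(ang)]); u*=np.sign(u[0])
mk=np.array(c)+.055*u; print("mark",mk,"off mm",(mk-[.6102,-.0692])*1e3)
E
```

```text
0.7 [201. 128. 377. 301.]
0.56 [  0. 209. 116. 344.]
0.23 [303. 155. 339. 292.]
comp 3 [ 202  128  143  174 6912]
(0.5562582015991211, -0.06709074974060059) (0.0747876986861229, 0.19741930067539215) 88.39680480957031
mark [ 0.61123667 -0.06862951] off mm [1.0366722  0.57049417]
```

The mark is about 1 mm off the foot's axis, so I hand the job in.

```bash
python3 -c "
from workcell import bot; print(bot.job_done())"
```

```text
the job is handed in; nothing more can be done
None
```

The 200 mm board lies under the foot with its cork mark about 1 mm off the foot's axis. The handle is at about 5.54 rad (roughly 8–9 N by the given stiffness, not measured) and released, and the job is handed in with no verdict returned.

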